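Clamp the resin mould shut

TASK

Clamp the two-part resin mould shut in its fixture without grasping anything: first, with the outside of a finger, push the yellow post so that the blue strap swings fully home over the mould, leaving the cam lever raised; then press the red cam lever fully down so that the cam bites on the mould. Push gently and do not force the parts against their stops; leave the mould seated in its nest, do not disturb the paints and tools standing around, and finish clear of everything.

Things in the scene. Friction and masses are not known exactly. Their poses are not given: they have to be found in the camera images.
- fixture: The clamp fixture, fixed to the bench: dark steel base plate 110 mm (its x) by 170 mm (its y), 15 mm thick, with a nest of 8 mm high lips at its middle that holds the mould. Origin: centre of the underside, on the bench. Its z is up, its yaw varies. A steel pivot post 24 mm across stands at its (0, +60 mm); the closed strap runs from there along its -y, over the mould.
- strap_pivot (a point): The vertical axis of the strap's pivot, at the height of the strap's underside, 55 mm above the bench (60 mm along +y of the fixture from its origin). The strap lies 55 to 62 mm above the bench, is 28 mm wide and reaches 135 mm out from this axis; its two cheeks over the cam reach 80 mm above the bench.
- post (a point): Centre of the yellow upright finger post at the strap's free end, 125 mm from the pivot axis: a 16 mm thick cylinder standing on the strap, its top 100 mm above the bench; this point is 90 mm above the bench. Its frame turns with the strap (z up, -y from the pivot towards the post). The free end of the closed strap overhangs the mould by 35 mm (post axis).
- strap (a joint): Strap swing angle about the vertical pivot, rad: 0 = home, over the mould, against a hard stop; grows as the strap is swung open, clockwise seen from above, towards the fixture's -x (at 1.57 the strap points along the fixture's -x). Limits 0 and 1.9; starts 0.8 to 1.7 open. Stiff: it stays where it is left and takes about 2 N at the post to move.
- lever_hinge (a point): Axis of the cam lever on the strap, 60 mm from the pivot axis towards the post, 70 mm above the bench. It is level and square to the strap.
- lever_grip (a point): Middle of the upper face of the red grip of the cam lever, 80 mm along the lever from lever_hinge. The grip is 24 mm wide, 40 mm long, 12 mm thick and ends 100 mm from the hinge. Raised, the lever leans up and back from its hinge towards the pivot, 63 degrees above level at most; down, it lies level along the strap, its grip above and beyond the pivot post, upper face 77 mm above the bench.
- lever (a joint): Cam lever angle, rad: 0 = fully raised (63 degrees above level), grows as it is pushed down, 1.1 = fully down against its stop. It starts 0 to 0.2. Stiff: it stays where it is left; pushing it at the grip takes 1 to 6 N, most of it near the end as the cam bites on the mould.
- cam: Round steel cam fixed to the lever at its hinge, 24 mm across, 13 mm thick, between the strap's cheeks. With the lever raised it clears the mould's top by 1 to 3 mm; with the strap home and the lever down it presses on it.
- mould_top (a point): Middle of the top plate of the two-part teal resin mould, a loose block 60 by 60 by 36 mm (about 0.3 kg) that sits in the fixture's nest with 2 mm play; its top is 51 mm above the bench.
- mould: The same mould; origin at the centre of its underside, 15 mm above the bench.
- bottle_red: Bystander, loose: red dropper paint bottle, 25 mm across, 75 mm tall, white tip; origin at the middle of its underside.
- bottle_green: Bystander, loose: green dropper paint bottle, 25 mm across, 75 mm tall, white tip; origin at the middle of its underside.
- bottle_ochre: Bystander, loose: yellow dropper paint bottle, 25 mm across, 75 mm tall, white tip; origin at the middle of its underside.
- paint_pot: Bystander, loose: low amber paint pot with white lid, 40 mm across, 36 mm tall; origin at the middle of its underside.
- miniature: Bystander, loose: grey miniature on a cork painting handle, 32 mm across, 70 mm tall; origin at the middle of its underside.
- tweezers: Bystander, loose: red tweezers lying flat, 110 mm long, 5 mm high; origin at the middle of its underside.
- cutters: Bystander, loose: black-handled side cutters lying flat, about 105 mm long, 10 mm high; origin at the middle of its underside.
There are look-alikes about, which are no part of the job. There is more than one size of the fixture; the one meant has the size given above. There is more than one size of the mould; the job needs the smaller.

How it is judged:
By the outcome, as a careful person would: the job done as asked, in the order asked, and still so for the second after the job is handed in, with the robot touching nothing.
It also fails if it takes over 54 s, if anything falls off the work surface, if the arm or the gripper's body presses on something with over 40 N, if the wrist force passes 120 N, or if a joint passes its speed limit or range.

ROBOT

A 6-joint arm with a two-finger parallel gripper is mounted at the origin on the work surface. World frame = base frame: x ahead of the robot, y to its left, z up, the work surface at z = 0. Lengths are in m, angles in rad, forces in N, time in s.
With the tool pointing down it reaches from about 0.3 to 0.875 m from the base axis. Payload 6.4 kg.
Tool frame: the origin (TCP) lies at the very end of the fingers, on their centre line; the grasp point (between the pads) lies 19 mm behind it; z points along the fingers, y is the direction in which the jaws open and shut (so a half turn about z gives the same grasp; the last joint's range is limited). The gripper opens to 85 mm and grips with 20 to 120 N. Pads are 22 mm wide; open, the fingers measure 114 mm over their backs; the gripper's body (76 mm by 85 mm) begins 54 mm behind the grasp point. The pads swing forward as they close: fully open they stand 13 mm farther back than shut.
Start: joints at [0.985, 0.181, 1.607, -0, 1.354, -0.206], TCP at [0.213, 0.534, 0.231] pointing down, gripper open.
Joint ranges: [-2.99, 2.99], [-0.89, 2.07], [0.3, 2.58], [-1.14, 4.28], [0, 2.63], [-3.12, 3.12]. Speed limits (rad/s): [2.57, 2.57, 3.01, 3.14, 3.14, 3.14].

INTERFACE

Orientations are given as a unit quaternion [w, x, y, z].
In Python, from rig import ctrl gives the robot as it stands.
- The arm moves only by the tool arm_command, never from a script. Its argument "commands" is a list of rows, each a list of 7 numbers: the shift along the tool's x, y, z in cm, then the turn, a rotation vector about the tool's x, y, z in degrees, then the closure, from 0 (fully open) to 1 (shut). A call has 1 to 20 rows; each row is the pose to reach, as a shift and turn from the pose commanded when the call began, along the tool's axes at that moment; what a row does not reach only later rows make up. A row lasts 1/12 s, in which the tool goes at most 41.7 mm and 7.16 degrees, less where a joint would pass 70% of its speed; a pose out of reach is approached as far as the arm can. A call with a gripper value outside its range is refused whole. The fingers move at their own pace and stop on an object; the grip force is fixed at half the most. Time passes only in rows, so rows that repeat a pose let the fingers close. It gives the time, the measured TCP pose, the force and the opening at its end, in the units of the state.
- ctrl.get_obs(): the state, without advancing time (a new reading comes with each control period).
- ctrl.capture(name): name is "scene" or "top" or "wrist"; returns a dict with "color" (384x512x3 uint8, red, green, blue), "depth" (384x512 float32, m along the optical axis (not along the pixel's ray), 0 where there is no reading), "camera_matrix" (3x3 intrinsics, pixels), "rvec" (rotation vector, rad) and "tvec" (3), from world to camera coordinates, as OpenCV has them; the wrist camera has in their place "hand_eye" (4x4, takes a point from camera to tool coordinates, whose origin is the TCP and whose axes are the flange's). Camera axes: x right, y down, z forward; pixel columns grow to the right and rows downward; lengths in m; the calibration is good to about 2 mm. A picture is of the moment at which its call begins: read the wrist's pose just before it.
- ctrl.hand_in(): hands the job in, once; it reports no verdict.
Trained networks look in the newest picture that a camera, given by its name, has taken for a name from the list of things; names that differ only in an ending like _2 or _b are one class to them, and where a whole thing is asked for, a point or a joint stands for the part that bears it (a point fixed in the world has none). Each returns a list of dicts, best first, with "confidence" (0 to 1); they miss things now and then, are a little off and sometimes report something else, mostly with a low value. They report only what shows in the picture. A call takes as long as a camera call. They do not tell look-alikes from the thing itself.
- ctrl.silhouettes(camera, name): "pixels" (384x512 bool, what is visible of it) and "bbox" ([left, top, right, bottom] in pixels, round what is visible of it).
- ctrl.spot_point(camera, name): "centre" ([column, row] in pixels: a listed point, or the origin of a listed thing).
The state is a dict: "time_s": time; "q": joint angles; "joint_velocities": joint speeds; "effort": joint torques, N m; "tcp_pos": TCP position; "eef_rot": TCP orientation; "contact_force": force on the tool from outside, world axes, zero at the start; "ft_torque": the same for the moment, N m; "gripper_width": finger opening in m.
Only numpy, scipy, OpenCV 4.12 (cv2) and the standard library are available. Lean on these libraries where they do the work, as an engineer would, in place of code of your own. Each camera call takes 0.05 s, during which the arm holds its last target. There are 200 camera calls.

## Working session

There is one attempt and no reset: what is moved stays moved. The work goes in short steps, Python scripts to look and compute and a tool call to move; the robot and the scene stay as the last step left them, time stands still between calls to the robot, and variables do not carry over. Pictures are saved under pics/ and viewed, about 8 in all and at most 12, crops included, and the job is handed in when it is done.

Besides the shell and the picture viewer there is one more tool, called after "Request:" in YAML: its name, and indented under it one key for each argument. arm_command: Moves the arm, as the interface text tells. Its arguments: {"type":"object","properties":{"commands":{"type":"array","items":{"type":"array","items":{"type":"number"}}}},"required":["commands"]}

```bash
mkdir -p pics; ls; cat > h.py <<'E'
import numpy as np, cv2
from rig import ctrl
from scipy.spatial.transform import Rotation as R
def cam(n):
    c=ctrl.capture(n); return c
def save(c,name,box=None,k=1):
    im=c["color"][...,::-1]
    if box: im=im[box[1]:box[3],box[0]:box[2]]
    cv2.imwrite("pics/"+name,cv2.resize(im,None,fx=k,fy=k,interpolation=cv2.INTER_CUBIC))
def Rt(c): return cv2.Rodrigues(np.array(c["rvec"],float))[0],np.array(c["tvec"],float).ravel()
def cloud(c):
    K=c["camera_matrix"];d=c["depth"];v,u=np.indices(d.shape)
    p=np.dstack([(u-K[0,2])*d/K[0,0],(v-K[1,2])*d/K[1,1],d])
    r,t=Rt(c); w=(p-t)@r; w[d==0]=np.nan; return w
def atz(c,px,z):
    K=c["camera_matrix"];r,t=Rt(c);ray=r.T@np.linalg.solve(K,[px[0],px[1],1.]);o=-r.T@t
    return o+ray*(z-o[2])/ray[2]
E
python3 - <<'E'
from h import *
H=dict(fixture=0,strap_pivot=.055,post=.09,lever_hinge=.07,lever_grip=None,mould_top=.051,bottle_red=0,bottle_green=0,bottle_ochre=0,paint_pot=0,miniature=0,tweezers=0,cutters=0)
for n in("top","scene"):
    c=cam(n);save(c,n+"0.png",k=1.5);w=cloud(c);print(n)
    for k,z in H.items():
        for s in ctrl.spot_point(n,k)[:3]:
            u,v=s["centre"];u0,v0=int(round(u)),int(round(v))
            inb=0<=u0<512 and 0<=v0<384
            print(k,round(s["confidence"],2),np.round(s["centre"]),'z:',z,None if z is None else atz(c,(u,v),z)[:2].round(3),'depth:',w[v0,u0].round(3) if inb else '')
o=ctrl.get_obs();print(o["tcp_pos"],o["eef_rot"],o["contact_force"],o["time_s"])
E
```

```text
pics
top
fixture 0.77 [243. 144.] z: 0 [0.582 0.091] depth: [0.573 0.091 0.049]
fixture 0.58 [159. 304.] z: 0 [0.157 0.314] depth: [0.174 0.293 0.086]
strap_pivot 0.77 [122. 300.] z: 0.055 [0.177 0.393] depth: [0.183 0.385 0.081]
strap_pivot 0.71 [184. 133.] z: 0.055 [0.603 0.244] depth: [0.605 0.247 0.04 ]
strap_pivot 0.7 [219. 137.] z: 0.055 [0.591 0.153] depth: [0.569 0.144 0.146]
post 0.86 [209. 181.] z: 0.09 [0.472 0.174] depth: [0.47  0.173 0.1  ]
post 0.64 [180. 322.] z: 0.09 [0.131 0.242] depth: [0.142 0.233 0.134]
lever_hinge 0.65 [152. 310.] z: 0.07 [0.156 0.315] depth: [0.161 0.308 0.094]
lever_hinge 0.5 [215. 162.] z: 0.07 [0.523 0.161] depth: [ 0.534  0.169 -0.003]
lever_grip 0.64 [117. 319.] z: None None depth: [0.164 0.355 0.197]
lever_grip 0.54 [216. 136.] z: None None depth: [0.569 0.15  0.155]
mould_top 0.85 [321.  82.] z: 0.051 [ 0.736 -0.117] depth: [ 0.738 -0.117  0.048]
mould_top 0.73 [244. 142.] z: 0.051 [0.577 0.089] depth: [0.578 0.088 0.047]
mould_top 0.42 [212. 178.] z: 0.051 [0.483 0.172] depth: [0.482 0.169 0.064]
bottle_red 0.45 [278. 114.] z: 0 [ 0.667 
[... 1856 characters left out ...]
.] z: 0 [0.698 0.067] depth: [0.705 0.074 0.011]
bottle_ochre 0.51 [293. 224.] z: 0 [0.4   0.134] depth: [0.477 0.178 0.091]
paint_pot 0.46 [245. 252.] z: 0 [0.562 0.091] depth: [0.593 0.119 0.052]
miniature 0.63 [284. 300.] z: 0 [0.617 0.254] depth: [0.634 0.264 0.032]
miniature 0.53 [201. 286.] z: 0 [0.707 0.074] depth: [0.707 0.075 0.002]
tweezers 0.57 [248. 223.] z: 0 [0.473 0.032] depth: [0.476 0.033 0.003]
cutters 0.65 [303. 264.] z: 0 [0.503 0.231] depth: [0.502 0.231 0.002]
cutters 0.33 [273. 245.] z: 0 [0.496 0.134] depth: [0.553 0.173 0.078]
[0.21316594 0.53405513 0.23129151] [-8.30707532e-06  1.88775617e-01  9.82020247e-01  1.47733978e-05] [ 0.42457249 -0.5079993   0.25916221] 1.4
```

View pics/top0.png

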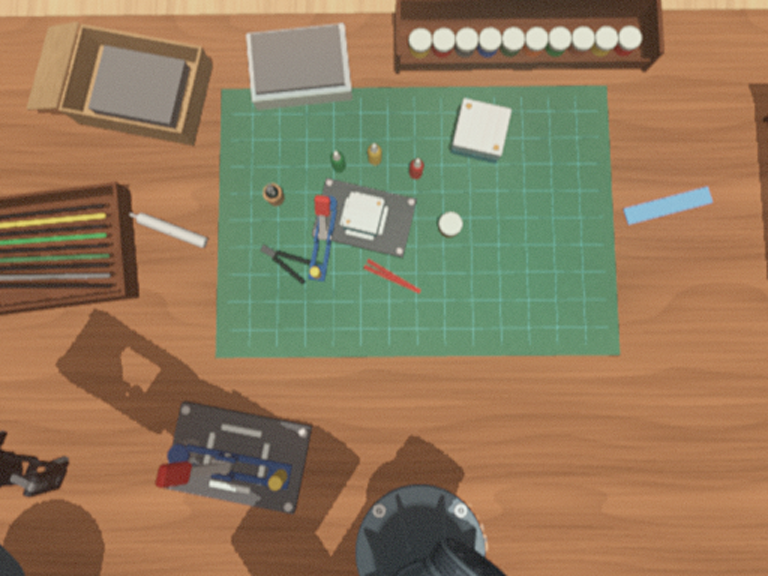

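View pics/scene0.png

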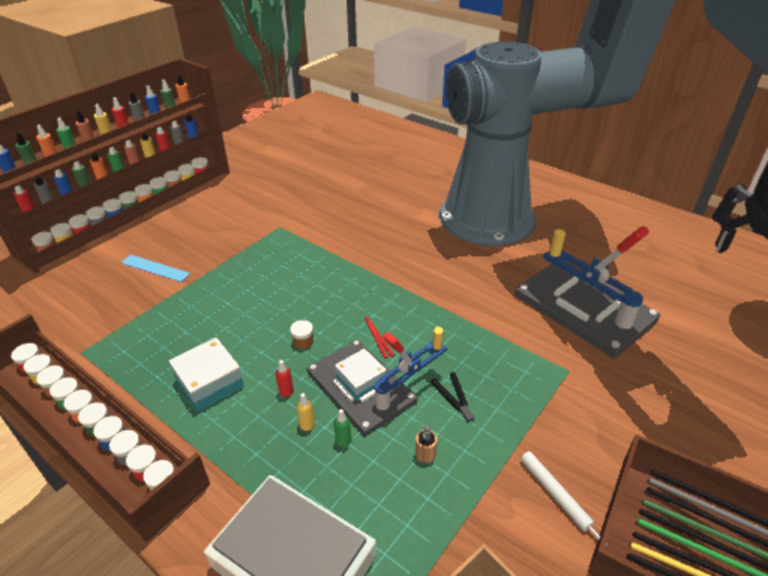

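The fixture in the lower left (top px 240,455) is larger and has no mould. The one on the mat (px 365,215) holds the small mould, so I take it as the target. The big mould sits alone at px 482,128. I'll measure sizes to confirm and save an enlarged crop.

```bash
python3 - <<'E'
from h import *
for n in("top","scene"):
    c=cam(n);w=cloud(c);K=c["camera_matrix"]
    if n=="top": save(c,"crop.png",(170,90,310,210),5)
    for s in ctrl.silhouettes(n,"fixture")[:2]:
        m=s["pixels"];p=w[m];p=p[~np.isnan(p[:,0])]
        b=p[(p[:,2]>.009)&(p[:,2]<.021)]
        print(n,"fixture",s["bbox"],len(b),cv2.minAreaRect(b[:,:2].astype(np.float32)))
    W=w.reshape(-1,3);near=np.hypot(W[:,0]-.58,W[:,1]-.1)<.16
    C=c["color"].reshape(-1,3).astype(int)
    hsv=cv2.cvtColor(c["color"],cv2.COLOR_RGB2HSV).reshape(-1,3)
    for nm,(lo,hi),z0,z1 in(("post",(20,35),.092,.108),("strap",(105,130),.05,.07),("cheeks",(105,130),.07,.09),("redgrip",(0,8),.09,.2),("redgrip2",(172,180),.09,.2)):
        q=W[near&(hsv[:,0]>=lo)&(hsv[:,0]<=hi)&(hsv[:,1]>120)&(W[:,2]>z0)&(W[:,2]<z1)]
        if len(q): print(nm,len(q),q.mean(0).round(4),q.min(0).round(3),q.max(0).round(3), cv2.fitLine(q[:,:2].astype(np.float32),cv2.DIST_L2,0,.01,.01).ravel().round(3))
    for nm in("mould_top",):
        for s in ctrl.silhouettes(n,"mould")[:2]:
            p=w[s["pixels"]];p=p[np.abs(p[:,2]-.051)<.006];
            if len(p):print("mould",s["bbox"],cv2.minAreaRect(p[:,:2].astype(np.float32)))
E
```

```text
top fixture [101.1, 267.8, 207.2, 342.3] 3042 ((0.15913596749305725, 0.31342431902885437), (0.2319817692041397, 0.15011245012283325), 78.88043212890625)
top fixture [204.3, 120.4, 276.6, 191.4] 1504 ((0.5786596536636353, 0.09389965236186981), (0.1701899915933609, 0.11034543812274933), 76.1964340209961)
post 26 [0.4705 0.1714 0.0979] [0.462 0.166 0.094] [0.478 0.178 0.103] [0.877 0.48  0.471 0.171]
strap 94 [0.5186 0.1611 0.0602] [0.462 0.142 0.057] [0.602 0.185 0.064] [ 0.977 -0.216  0.519  0.161]
cheeks 5 [0.5361 0.1587 0.077 ] [0.528 0.148 0.074] [0.544 0.173 0.079] [ 0.412 -0.911  0.536  0.159]
redgrip 116 [0.569  0.1552 0.1481] [0.557 0.143 0.128] [0.584 0.167 0.163] [0.898 0.44  0.569 0.155]
redgrip2 3 [0.5737 0.1445 0.1511] [0.565 0.143 0.141] [0.581 0.146 0.158] [0.999 0.045 0.574 0.144]
mould [301.1, 64.4, 338.4, 105.9] ((0.7312369346618652, -0.116553395986557), (0.0857536569237709, 0.0875660628080368), 75.51058197021484)
mould [227.8, 128.9, 254.4, 156.8] ((0.5781659483909607, 0.09391352534294128), (0.05974491685628891, 0.060168031603097916), 75.80706024169922)
scene fixture [205.0, 217.9, 295.3, 287.4] 1269 ((0.5829910635948181, 0.0943715050816536), (0.17074280977249146, 0.11104574799537659), 76.07978820800781)
post 32 [0.4758 0.173  0.0987] [0.467 0.164 0.094] [0.482 0.18  0.102] [0.743 0.669 0.476 0.173]
strap 283 [0.5478 0.1618 0.0617] [0.467 0.14  0.053] [0.609 0.188 0.069] [ 0.984 -0.178  0.548  0.162]
cheeks 31 [0.5378 0.1677 0.078 ] [0.527 0.151 0.071] [0.552 0.176 0.081] [0.594 0.804 0.538 0.168]
redgrip 85 [0.5791 0.1597 0.1503] [0.565 0.145 0.126] [0.587 0.168 0.161] [ 0.455 -0.89   0.579  0.16 ]
mould [225.4, 230.8, 254.9, 269.4] ((0.5824885368347168, 0.09391027688980103), (0.06392645090818405, 0.06071619689464569), 75.94822692871094)
mould [111.4, 224.2, 162.3, 274.3] ((0.7345458269119263, -0.11660267412662506), (0.08892155438661575, 0.08591621369123459), 76.20053100585938)
```

View pics/crop.png

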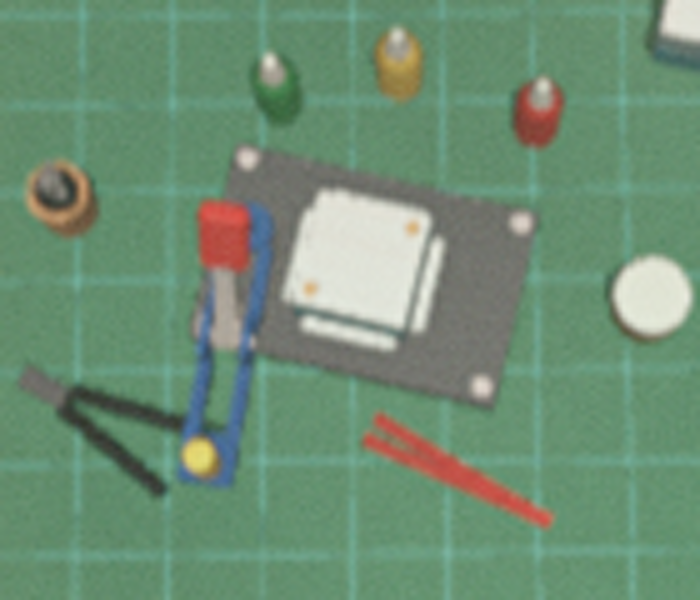

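The mat fixture measures 110×170 mm and its mould 60×60 mm, so these are the ones meant. The other fixture is 150×232 mm and the other mould 87 mm. The crop shows the post at (200,456) and the red grip at (225,235). The strap is about 85° open.

```bash
cat >> h.py <<'E'
PIV=np.array([.5955,.1522]);HOME=np.radians(256.)
def rows(targets):
    "targets: (x,y,z,heading of tool y in deg), tool down -> rows from present pose"
    o=ctrl.get_obs();w,x,y,z=o["eef_rot"];r=R.from_quat([x,y,z,w]);p=np.array(o["tcp_pos"])
    print("t",round(o["time_s"],2),"tcp",p.round(4),"F",np.round(o["contact_force"],1),"yhead",np.degrees(np.arctan2(*r.as_matrix()[[1,0],1])).round(1))
    for X,Y,Z,h in targets:
        a=np.radians(h);yv=np.array([np.cos(a),np.sin(a),0]);zv=np.array([0,0,-1.]);T=np.column_stack([np.cross(yv,zv),yv,zv])
        s=r.inv().apply(np.array([X,Y,Z])-p)*100;t=np.degrees((r.inv()*R.from_matrix(T)).as_rotvec())
        print([float(v) for v in np.r_[s.round(1),t.round(0)]])
def behind(deg_open,d,z,rad=.125):
    th=HOME-np.radians(deg_open);e=np.array([np.cos(th),np.sin(th)]);t=np.array([-e[1],e[0]])
    q=PIV+rad*e-d*t;return(q[0],q[1],z,np.degrees(th)+90-180)
E
python3 - <<'E'
from h import *
rows([behind(85.3,.05,.16),behind(85.3,.05,.072)])
E
```

```text
t 1.7 tcp [0.2132 0.534  0.2313] F [-0.4 -0.  -0. ] yhead 68.2
[-36.4, -19.1, 7.1, -0.0, -0.0, -12.0]
[-36.4, -19.1, 15.9, -0.0, -0.0, -12.0]
```

Request:
arm_command:
  commands:
    - [-3,-1.6,0,0,0,-2,1]
    - [-6,-3.2,0,0,0,-4,1]
    - [-9,-4.8,0,0,0,-6,1]
    - [-12,-6.4,0,0,0,-8,1]
    - [-15,-8,0,0,0,-10,1]
    - [-18,-9.6,0,0,0,-12,1]
    - [-21,-11,0,0,0,-12,1]
    - [-24,-12.6,0,0,0,-12,1]
    - [-27,-14.2,1,0,0,-12,1]
    - [-30,-15.8,2,0,0,-12,1]
    - [-33,-17.4,4,0,0,-12,1]
    - [-36.4,-19.1,7,0,0,-12,1]
    - [-36.4,-19.1,10,0,0,-12,1]
    - [-36.4,-19.1,12,0,0,-12,1]
    - [-36.4,-19.1,14,0,0,-12,1]
    - [-36.4,-19.1,15.9,0,0,-12,1]
    - [-36.4,-19.1,15.9,0,0,-12,1]
    - [-36.4,-19.1,15.9,0,0,-12,1]

```text
time_s: 3.2
tcp_pos: [0.4796, 0.2215, 0.0716]
eef_rot: [-0.001, 0.085, 0.996, -0.0]
contact_force: [0.4, 0.7, -0.2]
gripper_width: 0.0001
```

```bash
python3 - <<'E'
from h import *
c=cam("scene");save(c,"s1.png",(180,150,360,300),4)
print(ctrl.get_obs()["gripper_width"])
rows([behind(85.3,d,.072) for d in(.035,.028,.022)]+[behind(a,.0225,.072) for a in range(80,55,-5)])
E
```

```text
0.00023211357549683296
t 3.25 tcp [0.4807 0.2218 0.0729] F [ 0.6 -0.4 -0.3] yhead 80.2
[0.0, -1.5, 0.1, 0.0, 0.0, -0.0]
[0.0, -2.2, 0.1, 0.0, 0.0, -0.0]
[0.0, -2.8, 0.1, 0.0, 0.0, -0.0]
[0.2, -3.9, 0.1, 0.0, 0.0, -6.0]
[0.2, -5.0, 0.1, 0.0, 0.0, -11.0]
[0.2, -6.1, 0.1, 0.0, 0.0, -16.0]
[-0.0, -7.2, 0.1, 0.0, 0.0, -21.0]
[-0.3, -8.3, 0.1, 0.0, 0.0, -26.0]
```

View pics/s1.png

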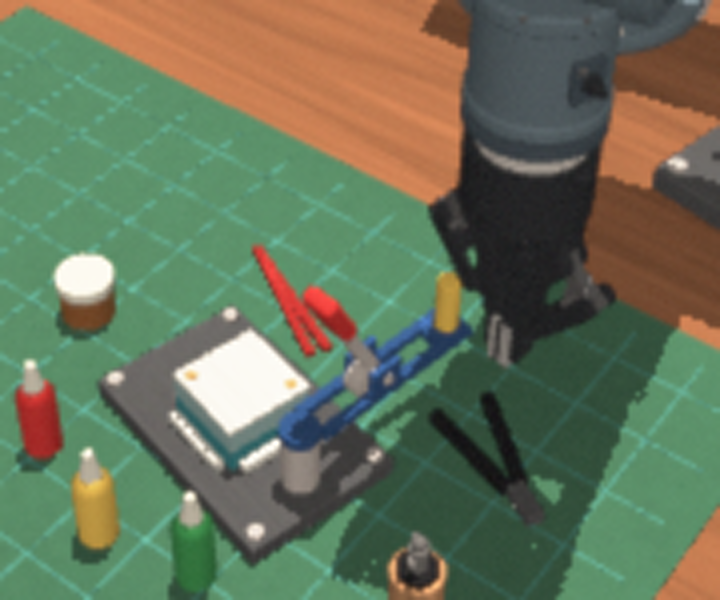

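The scene crop shows the shut fingers at (498,340), beside the post at (448,300). The gripper's knuckles flare out above, so I'll raise the tip to 0.080 and push gently.

Request:
arm_command:
  commands:
    - [0,-0.6,-0.7,0,0,0,1]
    - [0,-1.2,-0.7,0,0,0,1]
    - [0,-1.8,-0.7,0,0,0,1]
    - [0,-2.2,-0.7,0,0,0,1]
    - [0,-2.5,-0.7,0,0,0,1]
    - [0,-2.8,-0.7,0,0,0,1]
    - [0,-2.8,-0.7,0,0,0,1]

```text
time_s: 3.83
tcp_pos: [0.4756, 0.1936, 0.0794]
eef_rot: [0.0, 0.085, 0.996, 0.0]
contact_force: [0.5, -1.4, 0.9]
gripper_width: 0.0002
```

```bash
python3 - <<'E'
from h import *
rows([behind(a,.0185,.080) for a in range(85,41,-4)])
E
```

```text
t 3.83 tcp [0.4756 0.1936 0.0794] F [ 0.5 -1.4  0.9] yhead 80.2
[0.0, -0.4, -0.1, 0.0, 0.0, -1.0]
[0.1, -1.2, -0.1, 0.0, 0.0, -5.0]
[0.1, -2.1, -0.1, 0.0, 0.0, -9.0]
[0.1, -3.0, -0.1, 0.0, 0.0, -13.0]
[-0.0, -3.9, -0.1, 0.0, 0.0, -17.0]
[-0.2, -4.7, -0.1, 0.0, 0.0, -21.0]
[-0.4, -5.6, -0.1, 0.0, 0.0, -25.0]
[-0.7, -6.4, -0.1, 0.0, 0.0, -29.0]
[-1.0, -7.3, -0.1, 0.0, 0.0, -33.0]
[-1.4, -8.0, -0.1, 0.0, 0.0, -37.0]
[-1.8, -8.8, -0.1, 0.0, 0.0, -41.0]
```

Request:
arm_command:
  commands:
    - [0,-0.4,0,0,0,-1,1]
    - [0,-0.8,0,0,0,-3,1]
    - [0.1,-1.2,0,0,0,-5,1]
    - [0.1,-1.6,0,0,0,-7,1]
    - [0.1,-2.1,0,0,0,-9,1]
    - [0.1,-2.5,0,0,0,-11,1]
    - [0.1,-3.0,0,0,0,-13,1]
    - [0,-3.5,0,0,0,-15,1]
    - [0,-3.9,0,0,0,-17,1]
    - [-0.1,-4.3,0,0,0,-19,1]
    - [-0.2,-4.7,0,0,0,-21,1]
    - [-0.2,-4.7,0,0,0,-21,1]

```text
time_s: 4.83
tcp_pos: [0.4694, 0.1472, 0.0791]
eef_rot: [-0.0, -0.098, 0.995, 0.0]
contact_force: [0.2, -0.2, -0.0]
gripper_width: -0.0001
```

```bash
cat >> h.py <<'E'
def post():
    for n in("top","scene"):
        c=cam(n);w=cloud(c);W=w.reshape(-1,3);hsv=cv2.cvtColor(c["color"],cv2.COLOR_RGB2HSV).reshape(-1,3)
        q=W[(np.hypot(*(W[:,:2]-PIV).T)<.15)&(hsv[:,0]>=20)&(hsv[:,0]<=35)&(hsv[:,1]>120)&(W[:,2]>.085)&(W[:,2]<.108)]
        if len(q):
            m=q.mean(0);e=m[:2]-PIV;print(n,len(q),m.round(4),"r",np.hypot(*e).round(4),"open deg",((256-np.degrees(np.arctan2(e[1],e[0])))%360).round(1))
    return c
E
python3 - <<'E'
from h import *
post()
rows([behind(a,.0185,.080) for a in range(64,15,-4)])
E
```

```text
scene 35 [0.4788 0.1279 0.0962] r 0.1192 open deg 64.2
t 4.93 tcp [0.4697 0.1475 0.0792] F [ 0.3 -0.3 -0.1] yhead 101.2
[0.1, -0.3, -0.1, -0.0, -0.0, -1.0]
[0.2, -1.2, -0.1, -0.0, -0.0, -5.0]
[0.2, -2.1, -0.1, -0.0, -0.0, -9.0]
[0.2, -2.9, -0.1, -0.0, -0.0, -13.0]
[0.1, -3.8, -0.1, -0.0, -0.0, -17.0]
[-0.1, -4.7, -0.1, -0.0, -0.0, -21.0]
[-0.3, -5.5, -0.1, -0.0, -0.0, -25.0]
[-0.6, -6.4, -0.1, -0.0, -0.0, -29.0]
[-0.9, -7.2, -0.1, -0.0, -0.0, -33.0]
[-1.3, -8.0, -0.1, -0.0, -0.0, -37.0]
[-1.8, -8.7, -0.1, -0.0, -0.0, -41.0]
[-2.3, -9.5, -0.1, -0.0, -0.0, -45.0]
[-2.8, -10.2, -0.1, -0.0, -0.0, -49.0]
```

The strap follows, now about 64° open. I'll continue along the arc.

Request:
arm_command:
  commands:
    - [0.1,-0.7,0,0,0,-3,1]
    - [0.2,-1.2,0,0,0,-5,1]
    - [0.2,-1.6,0,0,0,-7,1]
    - [0.2,-2.1,0,0,0,-9,1]
    - [0.2,-2.5,0,0,0,-11,1]
    - [0.2,-2.9,0,0,0,-13,1]
    - [0.1,-3.4,0,0,0,-15,1]
    - [0.1,-3.8,0,0,0,-17,1]
    - [0,-4.3,0,0,0,-19,1]
    - [-0.1,-4.7,0,0,0,-21,1]
    - [-0.2,-5.1,0,0,0,-23,1]
    - [-0.3,-5.5,0,0,0,-25,1]
    - [-0.5,-6,0,0,0,-27,1]
    - [-0.6,-6.4,0,0,0,-29,1]
    - [-0.8,-6.8,0,0,0,-31,1]
    - [-0.9,-7.2,0,0,0,-33,1]
    - [-1.1,-7.6,0,0,0,-35,1]
    - [-1.3,-8,0,0,0,-37,1]
    - [-1.5,-8.4,0,0,0,-39,1]
    - [-1.8,-8.7,0,0,0,-41,1]

```text
time_s: 6.6
tcp_pos: [0.5038, 0.0658, 0.079]
eef_rot: [-0.001, -0.441, 0.898, 0.0]
contact_force: [-2.4, -0.2, 1.0]
gripper_width: -0.0
```

```bash
python3 - <<'E'
from h import *
post()
rows([behind(a,.0185,.080) for a in (20,16,12,8,6,4,2,0,-2)])
E
```

```text
scene 39 [0.5251 0.0535 0.096 ] r 0.1212 open deg 21.5
t 6.7 tcp [0.5044 0.0656 0.0791] F [ 0.8 -1.   0.4] yhead 142.2
[0.2, -0.9, -0.1, 0.0, -0.0, -4.0]
[0.2, -1.8, -0.1, 0.0, -0.0, -8.0]
[0.2, -2.6, -0.1, 0.0, -0.0, -12.0]
[0.1, -3.5, -0.1, 0.0, -0.0, -16.0]
[0.0, -3.9, -0.1, 0.0, -0.0, -18.0]
[-0.0, -4.4, -0.1, 0.0, -0.0, -20.0]
[-0.1, -4.8, -0.1, 0.0, -0.0, -22.0]
[-0.2, -5.2, -0.1, 0.0, -0.0, -24.0]
[-0.4, -5.7, -0.1, 0.0, -0.0, -26.0]
```

Request:
arm_command:
  commands:
    - [0.1,-0.5,0,0,0,-2,1]
    - [0.2,-0.9,0,0,0,-4,1]
    - [0.2,-1.3,0,0,0,-6,1]
    - [0.2,-1.8,0,0,0,-8,1]
    - [0.2,-2.2,0,0,0,-10,1]
    - [0.2,-2.6,0,0,0,-12,1]
    - [0.1,-3,0,0,0,-14,1]
    - [0.1,-3.5,0,0,0,-16,1]
    - [0.1,-3.8,0,0,0,-18,1]
    - [0.1,-3.8,0,0,0,-18,1]

```text
time_s: 7.53
tcp_pos: [0.5338, 0.0417, 0.0791]
eef_rot: [-0.0, -0.575, 0.818, 0.0]
contact_force: [-0.4, -0.1, 0.8]
gripper_width: -0.0
```

```bash
python3 - <<'E'
from h import *
post()
rows([behind(a,.0185,.080) for a in (6,4,2,0,-2)])
E
```

```text
scene 43 [0.5581 0.0355 0.0951] r 0.1226 open deg 3.8
t 7.63 tcp [0.5337 0.0417 0.0793] F [ 0.4  0.1 -0.4] yhead 160.1
[0.0, -0.2, -0.1, -0.0, -0.0, 0.0]
[0.1, -0.6, -0.1, -0.0, -0.0, -2.0]
[0.1, -1.1, -0.1, -0.0, -0.0, -4.0]
[0.1, -1.5, -0.1, -0.0, -0.0, -6.0]
[0.1, -1.9, -0.1, -0.0, -0.0, -8.0]
```

Request:
arm_command:
  commands:
    - [0,-0.1,0,0,0,-1,1]
    - [0,-0.2,0,0,0,-1,1]
    - [0,-0.3,0,0,0,-1,1]
    - [0,-0.4,0,0,0,-2,1]
    - [0,-0.5,0,0,0,-2,1]

```text
time_s: 8.05
tcp_pos: [0.5383, 0.0398, 0.0792]
eef_rot: [-0.0, -0.59, 0.807, 0.0]
contact_force: [-2.1, -0.6, -0.0]
gripper_width: -0.0002
```

Request:
arm_command:
  commands:
    - [0,-0.1,0,0,0,0,1]
    - [0,-0.2,0,0,0,-1,1]
    - [0,-0.3,0,0,0,-1,1]

```text
time_s: 8.3
tcp_pos: [0.5413, 0.0389, 0.0792]
eef_rot: [-0.0, -0.597, 0.802, 0.0]
contact_force: [-2.5, -1.0, 0.2]
gripper_width: 0.0002
```

Request:
arm_command:
  commands:
    - [0,-0.1,0,0,0,0,1]
    - [0,-0.2,0,0,0,-1,1]

```text
time_s: 8.47
tcp_pos: [0.5432, 0.0383, 0.0792]
eef_rot: [-0.0, -0.604, 0.797, 0.0]
contact_force: [-1.7, -0.7, -0.3]
gripper_width: 0.0
```

```bash
python3 - <<'E'
from h import *
post()
rows([behind(a,.0185,.080) for a in (0,)])
E
```

```text
scene 47 [0.5671 0.0331 0.0945] r 0.1225 open deg 359.4
t 8.57 tcp [0.5434 0.0384 0.0793] F [-0.9 -0.3  0.2] yhead 164.3
[0.2, -0.5, -0.1, -0.0, 0.0, -2.0]
```

Request:
arm_command:
  commands:
    - [0,-0.1,0,0,0,-1,1]
    - [0,-0.2,0,0,0,-2,1]

```text
time_s: 8.73
tcp_pos: [0.545, 0.0378, 0.0793]
eef_rot: [-0.0, -0.618, 0.786, 0.0]
contact_force: [-6.3, -0.9, 0.6]
gripper_width: -0.0
```

Request:
arm_command:
  commands:
    - [0,-0.1,0,0,0,0,1]

```text
time_s: 8.82
tcp_pos: [0.545, 0.0378, 0.079]
eef_rot: [-0.001, -0.618, 0.786, 0.001]
contact_force: [-8.5, -0.3, 5.7]
gripper_width: -0.0002
```

Request:
arm_command:
  commands:
    - [0,-0.1,0,0,0,0,1]

```text
time_s: 8.9
tcp_pos: [0.5452, 0.0377, 0.079]
eef_rot: [-0.002, -0.618, 0.786, 0.002]
contact_force: [-11.4, 1.2, 8.2]
gripper_width: -0.0002
```

The finger stopped while the force rose, so the strap is against its stop. I'll back off now and check.

Request:
arm_command:
  commands:
    - [0,0.3,0,0,0,0,1]
    - [0,0.8,0,0,0,0,1]
    - [0,1.8,0,0,0,0,1]
    - [0,3,0,0,0,0,1]
    - [0,4,-2,0,0,0,1]
    - [0,4,-5,0,0,0,1]
    - [0,4,-8,0,0,0,1]
    - [0,4,-11,0,0,0,1]
    - [0,4,-13,0,0,0,1]
    - [0,4,-13,0,0,0,1]

```text
time_s: 9.73
tcp_pos: [0.5109, 0.0468, 0.2147]
eef_rot: [0.004, -0.617, 0.787, -0.004]
contact_force: [0.6, -1.5, 0.6]
gripper_width: -0.0
```

```bash
python3 - <<'E'
from h import *
c=post();save(c,"s2.png",(170,150,350,300),4)
for n in("scene","top"):
    if n=="top":c=cam(n)
    w=cloud(c)
    W=w.reshape(-1,3);hsv=cv2.cvtColor(c["color"],cv2.COLOR_RGB2HSV).reshape(-1,3)
    near=np.hypot(*(W[:,:2]-PIV).T)<.16
    q=W[near&(hsv[:,0]>=105)&(hsv[:,0]<=130)&(hsv[:,1]>120)&(W[:,2]>.055)&(W[:,2]<.07)]
    l=cv2.fitLine(q[:,:2].astype(np.float32),cv2.DIST_L2,0,.01,.01).ravel();print(n,"strap",len(q),np.degrees(np.arctan2(l[1],l[0])))
    g=W[near&((hsv[:,0]<=8)|(hsv[:,0]>172))&(hsv[:,1]>120)&(W[:,2]>.09)&(W[:,2]<.2)]
    if len(g):
        u=np.array([.242,.970]);d=g[:,:2]-PIV
        print("grip n",len(g),g.mean(0).round(4),"along",np.percentile(d@u,[2,50,98]).round(3),"across",np.percentile(d@[.970,-.242],[2,50,98]).round(3),"z",np.percentile(g[:,2],[2,50,98]).round(3))
    for s in ctrl.silhouettes(n,"mould")[:2]:
        p=w[s["pixels"]];p=p[np.abs(p[:,2]-.051)<.006];print("mould",np.round(s["bbox"]),cv2.minAreaRect(p[:,:2].astype(np.float32)) if len(p) else 0)
print(ctrl.get_obs()["tcp_pos"])
E
```

```text
scene 41 [0.5696 0.0321 0.0953] r 0.1229 open deg 358.2
scene strap 222 77.02241
grip n 91 [0.5962 0.1325 0.1494] along [-0.03  -0.018 -0.012] across [-0.008  0.006  0.014] z [0.127 0.154 0.162]
mould [113. 225. 163. 270.] ((0.734408974647522, -0.11737743765115738), (0.0909588560461998, 0.08637670427560806), 76.30496215820312)
mould [228. 239. 257. 269.] ((0.5827600359916687, 0.09416893869638443), (0.06014588475227356, 0.06002652645111084), 75.58358764648438)Traceback (most recent call last):
  File "<stdin>", line 9, in <module>
cv2.error: OpenCV(4.12.0) /io/opencv/modules/imgproc/src/linefit.cpp:50: error: (-215:Assertion failed) count > 0 in function 'fitLine2D_wods'
```

View pics/s2.png

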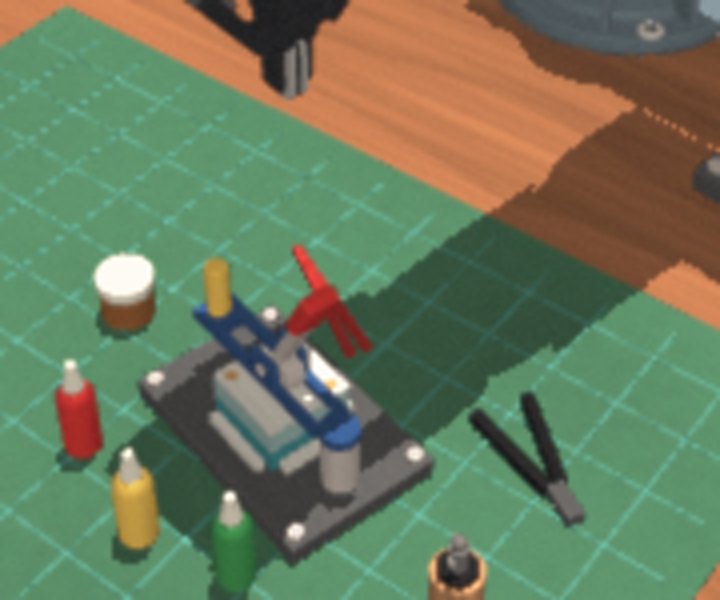

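The scene crop shows the strap home over the mould, post at (217,285). The lever is raised with its grip at (320,310), and the mould is seated. Next is the lever. Tool y already lies across the strap, so the fingertip can follow the grip's arc.

```bash
cat >> h.py <<'E'
def lev(phi,g,L=.085,n=.007):
    f=np.radians(phi);s=.060-L*np.cos(f)+(n+g)*np.sin(f)+.011;z=.070+L*np.sin(f)+(n+g)*np.cos(f)
    q=PIV+s*np.array([np.cos(HOME),np.sin(HOME)]);return(q[0],q[1],z,166.)
E
python3 - <<'E'
from h import *
a=lev(63,.03);rows([(a[0],a[1],.215,166),a]+[lev(63,g) for g in(.01,.005,0)]+[lev(p,0) for p in range(58,-1,-6)]+[lev(0,0)])
E
```

```text
t 9.93 tcp [0.5072 0.0471 0.2081] F [ 0.2 -0.2 -0.9] yhead 166.2
[-5.8, -6.0, -0.7, 0.0, -0.0, 0.0]
[-5.8, -6.1, 4.5, 0.0, -0.0, 0.0]
[-7.6, -6.1, 5.5, 0.0, -0.0, 0.0]
[-8.0, -6.1, 5.7, 0.0, -0.0, 0.0]
[-8.4, -6.1, 5.9, 0.0, -0.0, 0.0]
[-9.1, -6.1, 6.2, 0.0, -0.0, 0.0]
[-9.9, -6.1, 6.7, 0.0, -0.0, 0.0]
[-10.6, -6.1, 7.2, 0.0, -0.0, 0.0]
[-11.3, -6.1, 7.8, 0.0, -0.0, 0.0]
[-11.9, -6.1, 8.5, 0.0, -0.0, 0.0]
[-12.4, -6.1, 9.2, 0.0, -0.0, 0.0]
[-12.8, -6.1, 10.0, 0.0, -0.0, 0.0]
[-13.2, -6.1, 10.8, 0.0, -0.0, 0.0]
[-13.5, -6.1, 11.6, 0.0, -0.0, 0.0]
[-13.6, -6.1, 12.5, 0.0, -0.0, 0.0]
[-13.7, -6.1, 13.1, 0.0, -0.0, 0.0]
```

Request:
arm_command:
  commands:
    - [-1.5,-1.5,-0.7,0,0,0,1]
    - [-3,-3,-0.7,0,0,0,1]
    - [-4.5,-4.5,-0.7,0,0,0,1]
    - [-5.8,-6.2,-0.7,0,0,0,1]
    - [-5.8,-6.2,1,0,0,0,1]
    - [-5.8,-6.2,3,0,0,0,1]
    - [-5.8,-6.2,4.5,0,0,0,1]
    - [-6.7,-6.2,5,0,0,0,1]
    - [-7.6,-6.2,5.5,0,0,0,1]
    - [-7.8,-6.2,5.6,0,0,0,1]
    - [-8,-6.2,5.7,0,0,0,1]
    - [-8,-6.2,5.7,0,0,0,1]

```text
time_s: 10.93
tcp_pos: [0.5879, 0.1105, 0.1529]
eef_rot: [0.0, -0.618, 0.786, -0.0]
contact_force: [-0.9, -0.0, -0.2]
gripper_width: -0.0001
```

```bash
python3 - <<'E'
from h import *
c=cam("scene");save(c,"s3.png",(170,150,350,300),4)
rows([lev(63,0)]+[lev(p,0) for p in range(60,-1,-6)])
E
```

```text
t 10.98 tcp [0.588  0.1102 0.1531] F [-0.3 -0.3  0.3] yhead 166.3
[-0.4, 0.3, 0.4, -0.0, 0.0, 0.0]
[-0.8, 0.3, 0.6, -0.0, 0.0, 0.0]
[-1.6, 0.3, 1.0, -0.0, 0.0, 0.0]
[-2.3, 0.3, 1.5, -0.0, 0.0, 0.0]
[-3.0, 0.3, 2.1, -0.0, 0.0, 0.0]
[-3.6, 0.3, 2.7, -0.0, 0.0, 0.0]
[-4.2, 0.3, 3.5, -0.0, 0.0, 0.0]
[-4.6, 0.3, 4.2, -0.0, 0.0, 0.0]
[-5.0, 0.3, 5.0, -0.0, 0.0, 0.0]
[-5.3, 0.3, 5.9, -0.0, 0.0, 0.0]
[-5.5, 0.3, 6.7, -0.0, 0.0, 0.0]
[-5.7, 0.3, 7.6, -0.0, 0.0, 0.0]
```

View pics/s3.png

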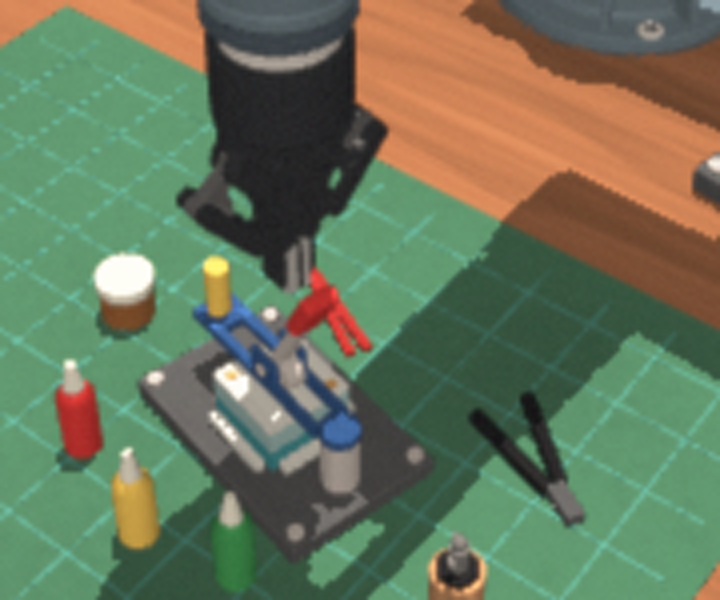

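The fingertip at (297,275) is right at the grip (315,310) on the post side. I'll push along the arc to about 30°.

Request:
arm_command:
  commands:
    - [-0.4,0.2,0.4,0,0,0,1]
    - [-0.8,0.2,0.6,0,0,0,1]
    - [-1.2,0.2,0.8,0,0,0,1]
    - [-1.6,0.2,1,0,0,0,1]
    - [-2,0.2,1.2,0,0,0,1]
    - [-2.3,0.2,1.5,0,0,0,1]
    - [-2.7,0.2,1.8,0,0,0,1]
    - [-3,0.2,2.1,0,0,0,1]
    - [-3.3,0.2,2.4,0,0,0,1]
    - [-3.6,0.2,2.7,0,0,0,1]
    - [-3.6,0.2,2.7,0,0,0,1]

```text
time_s: 11.9
tcp_pos: [0.5937, 0.1459, 0.1244]
eef_rot: [-0.0, -0.617, 0.787, 0.0]
contact_force: [-0.1, -0.1, -0.7]
gripper_width: 0.0002
```

```bash
python3 - <<'E'
from h import *
post()
rows([lev(p,0) for p in range(36,-1,-4)]+[lev(0,-.004)])
E
```

```text
top 28 [0.562  0.0318 0.0966] r 0.125 open deg 1.5
scene 41 [0.5696 0.0315 0.0958] r 0.1235 open deg 358.1
t 12.0 tcp [0.5938 0.1454 0.1249] F [ 1.   0.2 -0.1] yhead 166.3
[-0.1, -0.0, -0.1, 0.0, -0.0, 0.0]
[-0.4, -0.0, 0.4, 0.0, -0.0, 0.0]
[-0.8, -0.0, 0.9, 0.0, -0.0, 0.0]
[-1.1, -0.0, 1.4, 0.0, -0.0, 0.0]
[-1.3, -0.0, 1.9, 0.0, -0.0, 0.0]
[-1.6, -0.0, 2.5, 0.0, -0.0, 0.0]
[-1.8, -0.0, 3.0, 0.0, -0.0, 0.0]
[-1.9, -0.0, 3.6, 0.0, -0.0, 0.0]
[-2.0, -0.0, 4.2, 0.0, -0.0, 0.0]
[-2.1, -0.0, 4.8, 0.0, -0.0, 0.0]
[-2.1, -0.0, 5.2, 0.0, -0.0, 0.0]
```

Request:
arm_command:
  commands:
    - [-0.4,0,0.4,0,0,0,1]
    - [-0.6,0,0.7,0,0,0,1]
    - [-0.8,0,0.9,0,0,0,1]
    - [-1.1,0,1.4,0,0,0,1]
    - [-1.3,0,1.9,0,0,0,1]
    - [-1.6,0,2.5,0,0,0,1]
    - [-1.8,0,3,0,0,0,1]
    - [-1.9,0,3.3,0,0,0,1]
    - [-1.9,0,3.6,0,0,0,1]
    - [-1.9,0,3.6,0,0,0,1]

```text
time_s: 12.83
tcp_pos: [0.5993, 0.1643, 0.0896]
eef_rot: [0.001, -0.617, 0.787, -0.0]
contact_force: [-0.6, -1.1, 5.2]
gripper_width: 0.0005
```

Request:
arm_command:
  commands:
    - [0,0,0.2,0,0,0,1]
    - [0,0,0.4,0,0,0,1]
    - [-0.1,0,0.6,0,0,0,1]
    - [-0.1,0,0.6,0,0,0,1]

```text
time_s: 13.17
tcp_pos: [0.5995, 0.1653, 0.0836]
eef_rot: [0.001, -0.617, 0.787, -0.0]
contact_force: [0.3, -0.2, 3.9]
gripper_width: -0.0
```

Request:
arm_command:
  commands:
    - [0,0,0.2,0,0,0,1]
    - [0,0,0.4,0,0,0,1]
    - [0,0,0.4,0,0,0,1]

```text
time_s: 13.42
tcp_pos: [0.5997, 0.1658, 0.0797]
eef_rot: [0.001, -0.617, 0.787, -0.0]
contact_force: [0.6, 1.9, 3.9]
gripper_width: -0.0002
```

Request:
arm_command:
  commands:
    - [0,0,0.1,0,0,0,1]
    - [0,0,0.2,0,0,0,1]

```text
time_s: 13.58
tcp_pos: [0.5998, 0.1661, 0.0781]
eef_rot: [0.002, -0.617, 0.787, 0.0]
contact_force: [-0.5, 4.1, 9.5]
gripper_width: -0.0003
```

Request:
arm_command:
  commands:
    - [0,0,0.1,0,0,0,1]
    - [0,0,0.1,0,0,0,1]

```text
time_s: 13.75
tcp_pos: [0.5998, 0.1661, 0.0774]
eef_rot: [0.002, -0.617, 0.787, 0.0]
contact_force: [-0.4, 4.7, 8.2]
gripper_width: 0.0001
```

Request:
arm_command:
  commands:
    - [0,0,0.1,0,0,0,1]

```text
time_s: 13.83
tcp_pos: [0.6, 0.1662, 0.0772]
eef_rot: [0.002, -0.617, 0.787, -0.0]
contact_force: [-4.9, 4.2, 20.0]
gripper_width: 0.0
```

The tip is at 77 mm and the force rose sharply, so the lever is at its stop. I'll lift straight off and check.

Request:
arm_command:
  commands:
    - [0,0,-0.5,0,0,0,1]
    - [0,0,-1.5,0,0,0,1]
    - [0,0,-3,0,0,0,1]
    - [0,0,-5,0,0,0,1]
    - [0,0,-8,0,0,0,1]
    - [0,0,-11,0,0,0,1]
    - [0,0,-14,0,0,0,1]
    - [4,4,-16,0,0,0,1]
    - [8,8,-16,0,0,0,1]
    - [11,11,-16,0,0,0,1]
    - [14,14,-16,0,0,0,1]
    - [17,17,-16,0,0,0,1]
    - [17,17,-16,0,0,0,1]
    - [17,17,-16,0,0,0,1]

```text
time_s: 15.0
tcp_pos: [0.3883, 0.0387, 0.2342]
eef_rot: [-0.002, -0.617, 0.787, 0.001]
contact_force: [-0.1, 0.9, 0.0]
gripper_width: -0.0004
```

```bash
python3 - <<'E'
from h import *
post();o=ctrl.get_obs();print(o["tcp_pos"],o["contact_force"])
for n in("scene","top"):
    c=cam(n);save(c,"f_"+n+".png",(170,150,350,300) if n=="scene" else (170,60,350,210),4)
    w=cloud(c);W=w.reshape(-1,3);hsv=cv2.cvtColor(c["color"],cv2.COLOR_RGB2HSV).reshape(-1,3)
    g=W[(np.hypot(*(W[:,:2]-PIV).T)<.08)&((hsv[:,0]<=8)|(hsv[:,0]>172))&(hsv[:,1]>120)&(W[:,2]>.05)]
    if len(g):
        d=g[:,:2]-PIV;al=d@[.242,.970];k=g[:,2]>.071
        print(n,"grip",len(g),"z",np.percentile(g[:,2],[2,50,98]).round(4),"along",np.percentile(al,[2,98]).round(3),"slope deg",np.degrees(np.arctan(np.polyfit(al[k],g[k,2],1)[0])).round(1))
    for s in ctrl.silhouettes(n,"mould")[:2]:
        p=w[s["pixels"]];p=p[np.abs(p[:,2]-.051)<.006]
        if len(p)>5:print("mould",cv2.minAreaRect(p[:,:2].astype(np.float32)))
E
```

```text
top 28 [0.5619 0.0317 0.0965] r 0.1251 open deg 1.6
scene 45 [0.5694 0.0318 0.0953] r 0.1232 open deg 358.2
[0.39271225 0.03963209 0.23551482] [ 0.41032765 -0.72049633 -0.23166562]
scene grip 159 z [0.0724 0.0782 0.0813] along [0.001 0.04 ] slope deg -1.2
mould ((0.7343792915344238, -0.11697239428758621), (0.09067940711975098, 0.08636721968650818), 76.05973052978516)
mould ((0.5821425914764404, 0.09301237016916275), (0.061663947999477386, 0.06109054386615753), 75.90949249267578)
top grip 130 z [0.0731 0.0773 0.0804] along [0.001 0.036] slope deg 2.1
mould ((0.730874240398407, -0.11620855331420898), (0.0851888358592987, 0.0867769792675972), 76.2900390625)
mould ((0.5781629085540771, 0.09329518675804138), (0.05879790708422661, 0.06009461358189583), 75.79216766357422)
```

View pics/f_scene.png

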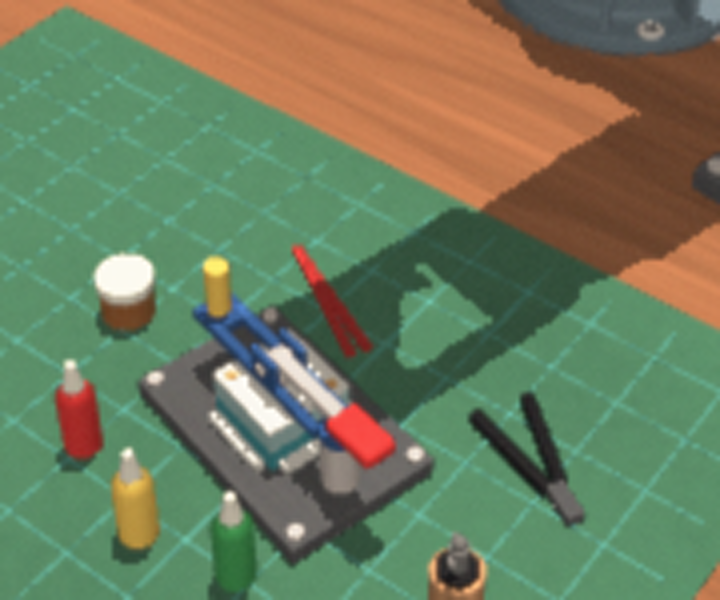

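View pics/f_top.png

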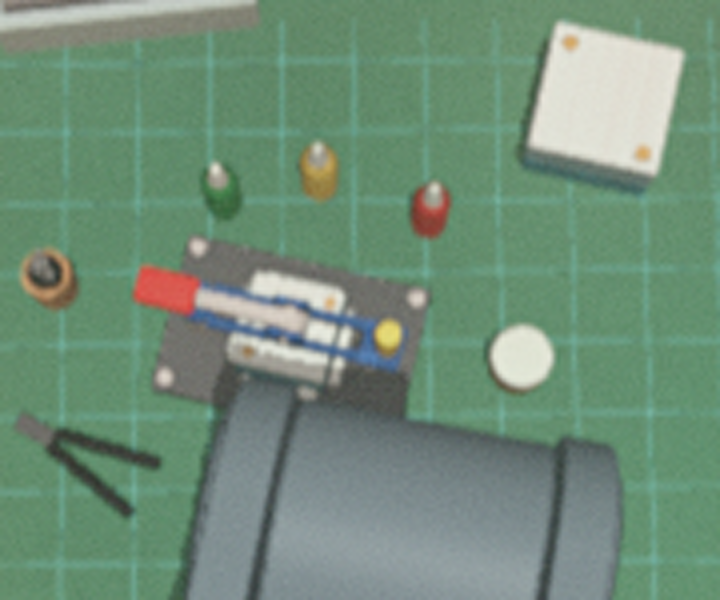

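Both views show the strap home with its post at (217,285) in the scene and (388,335) in the top view. The lever lies level at (360,435) and (168,290), the mould is seated, the bystanders are in place and the arm is clear.

```bash
python3 -c "
from h import *
print(ctrl.hand_in())"
```

```text
the job is handed in; nothing more can be done
None
```

The mould is clamped shut, and I handed the job in at about 15 s on the robot clock, well under the 54 s limit.

**What I did:** I used the fixture on the mat, which measured 110×170 mm and holds the 60 mm mould, and left the larger look-alikes alone. With the fingers shut, I pushed the yellow post with the back of a finger along its arc until the strap met its stop. I stopped there at about 14 N and backed off with the lever still raised. I then pressed the red lever down along its arc with the fingertips until it stopped, and lifted clear.

**Last checks:**
- **Strap:** the two cameras disagree slightly, at +1.6° and −1.8°. That is within the calibration error and averages about 0°, and the finger was stopped by the hard stop.
- **Lever:** the grip's upper face is level within about 2° at 77–78 mm, against a nominal 77 mm. My last press step peaked at about 20 N, more than the 6 N the lever needs but well under the 40 N limit.
- **Mould:** its position is unchanged within 1–2 mm, so it is still in its nest.
- **Surroundings:** the bystanders looked unmoved in the pictures except the tweezers, which the arm hid in the last top view; the scene view shows them in place. The arm touches nothing.

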